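# Aim the work light at the terminal strip

## Robot

A 7-joint arm with a two-finger parallel gripper is mounted at the origin on a cart in front of the work surface, level with it; the furniture and walls round the work are solid. World frame = base frame: x ahead of the robot, y to its left, z up, the work surface at z = 0. Lengths are in mm, angles in rad, forces in N, time in s.
With the tool pointing down it reaches from about 425 to 925 mm from the base axis. Payload 6.8 kg.
Tool frame: the origin (TCP) lies on the centre line of the jaws, within the pads' length; the fingertips stand 14 mm ahead of it and the grasp point (between the pads) lies 5 mm behind it; z points along the fingers, y is the line along which they close (so a half turn about z gives the same grasp; the last joint's range is limited). The gripper opens to 88 mm and grips with 3 to 60 N. Pads are 20 mm wide; open, the fingers measure 115 mm over their backs; the gripper's body (75 mm by 178 mm) begins 61 mm behind the grasp point.
Start: joints at [-1.294, 0.477, 0.022, 1.555, -0.011, 1.109, -0.083], TCP at [253.375, 625.658, 236.664] pointing down, gripper open.
Joint ranges: [-2.96, 2.96], [-0.34, 2.1], [-1.41, 1.46], [0.24, 2.44], [-1.37, 4.51], [0.17, 1.92], [-2.96, 2.96]. Speed limits (rad/s): [2.39, 2.39, 3.14, 3.14, 3.14, 3.14, 3.14].

## Interface

Orientations are given as a unit quaternion [x, y, z, w].
In Python, from rig import sense, capture, calibration, sign_off gives the robot as it stands. The module is installed in compiled form; this text tells all that it offers.
- The arm moves only by the tool carry_out, never from a script. Its argument "commands" is a list of rows, each a list of 7 numbers: the turn, a rotation vector about the tool's x, y, z in rad, then the shift along the tool's x, y, z in mm, then the closure in counts, from 0 (fully open) to 255 (shut). In form: [[rx, ry, rz, tx, ty, tz, claw], ...]. A call has 1 to 12 rows; each row shifts and turns the commanded pose from where the row before left it, along the tool's axes as they then stand; what a row does not reach is not made up. A row lasts 1/10 s, in which the tool goes at most 50 mm and 8.59 degrees, less where a joint would pass 70% of its speed; a pose out of reach is approached as far as the arm can. A call is refused whole if a number of a shift passes 50 or a number of a turn 0.15, either way. A call with a gripper value outside its range is refused whole. The fingers move at their own pace and stop on an object; the grip force is fixed at half the most. Time passes only in rows, so rows that do not move let the fingers close. It gives the time, the measured TCP pose, the force, the opening and the grip force at its end, in the units of the state.
- sense(): the state, without advancing time (a new reading comes with each control period).
- capture(name): name is "scene" or "top" or "wrist"; returns the picture (400x640x3 uint8, blue, green, red); there is no depth.
- calibration(name): a dict with "fx", "fy", "cx", "cy" (pixels), "position" and "orientation" of the camera in the world. Camera axes: x right, y up, looking along -z (the intrinsics and any distortion apply to the point x, -y, -z); pixel columns grow to the right and rows downward; lengths in mm; the calibration is good to about 2 mm. A picture is of the moment at which its call begins: read the wrist's pose just before it. calibration takes no time and is no camera call; for the wrist camera it gives the pose at the moment of the call.
- sign_off(): hands the job in; it is judged then, once.
The state is a dict: "clock": time; "joints": joint angles; "joint_velocities": joint speeds; "tau": joint torques, N m; "tool_pos": TCP position; "tool_rot": TCP orientation; "force": force on the tool from outside, world axes, zero at the start; "torque": the same for the moment, N m; "gripper_width": opening from 0.0 (shut) to 1.0 (fully open); "grip_force": force on a finger pad.
Only numpy, scipy, OpenCV 4.12 (cv2) and the standard library are available. Lean on these libraries where they do the work, as an engineer would, in place of code of your own. Each camera call takes 0.05 s, during which the arm holds its last target. There are 200 camera calls.

## Task

The cordless work light was left pointing level across the bench, past the job. Take it by its carrying handle and turn and tilt the head until it points straight at the middle of the terminal strip that is to be wired, then let go and make sure its stiff joints hold it there. Leave the strip and the other things on the bench where they lie.

Things in the scene. Friction and masses are not known exactly. Their poses are not given: they have to be found in the camera images.
- light_foot: The cordless work light: this round black magnetic foot (92 mm across, 34 mm high, fast to the bench; origin at the centre of its underside), a thin steel post, a yellow U bracket with a black clamping knob outside each arm (172 mm over the knobs), and between the arms a flat black head with a yellow front rim, 126 mm wide, 84 mm high, 43 mm front to back.
- light_pivot (a point): Where the level tilt axis and the upright swivel axis of the light cross, 190 mm above the bench, right above the foot. This frame turns with the bracket only: z is up, y runs along the tilt axis, -x is the level direction in which the head faces.
- light_beam (a point): The middle of the lamp head, at the same point as light_pivot, but this frame turns with the head as well: the light leaves along its own -x (the front with 18 pale LEDs), its z runs from the middle of the head to the carrying handle. The light points straight at whatever lies on this -x line.
- light_handle (a point): Middle of the handle on top of the head, 90 mm from the tilt axis along the head's z: a ribbed black rubber sleeve, 15 mm thick, 60 mm long, parallel to the tilt axis, on a steel bail with legs 90 mm apart; 35 mm of free room between sleeve and head. Can be pinched from above, fingers closing across it (along the facing direction); it rolls between the pads as the head tilts.
- light_swivel (a joint): Turn of the bracket and head about the upright post, rad, relative to the foot; grows counter-clockwise seen from above, -1.9 to 1.9. Stiff: friction about 0.15 N m, no spring; stays where it is left.
- light_tilt (a joint): Tilt of the head in the bracket, rad: 0 = the light points level, the handle straight above the pivot; grows as the light dips towards the bench (the handle moves forward and down on a 90 mm arc), -0.3 to 1.4. Stiff: friction about 0.28 N m (some 3 N at the handle), no spring; stays where it is left.
- strip_middle (a point): The middle of the terminal strip, 21 mm above the bench: a loose row of eight rail terminals (grey, a blue one, a green one at the end) on a short rail, 100 x 44 x 40 mm, length along its x. This is the job to be lit.
- terminal_strip: The same terminal strip; origin at the centre of its underside, z up.
- split_core_ct: A dark split-core current transformer with a short pale tail, 102 x 78 x 35 mm, lying beside the strip (their places may be swapped); origin at its underside. Not to be disturbed.
- screwdriver_flat: A red and black screwdriver, 203 mm long and 25 mm thick, lying to the left of the light; origin at its underside. Not to be disturbed.
- spare_breaker: A pale grey circuit breaker, 78 x 76 x 19 mm, lying flat to the right of the light; origin at its underside. Not to be disturbed.

How it is judged:
By the outcome, as a careful person would: the job done as asked, in the order asked, and still so for the second after the job is handed in, with the robot touching nothing.
It also fails if it takes over 32 s, if anything falls off the work surface, if the arm or the gripper's body presses on something with over 40 N, if the wrist force passes 120 N, or if a joint passes its speed limit or range.

## Working session

There is one attempt and no reset: what is moved stays moved. The work goes in short steps, Python scripts to look and compute and a tool call to move; the robot and the scene stay as the last step left them, time stands still between calls to the robot, and variables do not carry over. Pictures are saved under pics/ and viewed, at most 10 in all, crops included, and the job is handed in when it is done.

Besides the shell and the picture viewer there is one more tool, called after "Call:" in YAML: its name, and indented under it one key for each argument. carry_out: Moves the arm, as the interface text tells. Its arguments: {"type":"object","properties":{"commands":{"type":"array"}},"required":["commands"]}

```bash
mkdir -p pics
python3 - <<'E'
from rig import *
import cv2
for n in("scene","top"):
    cv2.imwrite(f"pics/{n}0.png",capture(n)); print(n,calibration(n))
s=sense(); print(s["clock"],s["tool_pos"],s["tool_rot"],s["gripper_width"])
E
```

```text
scene {'fx': 456.87711941049554, 'fy': 456.87711941049554, 'cx': 314.7361953759521, 'cy': 209.76695067823061, 'position': array([ -30.45261624, -763.5199096 ,  778.55104122]), 'orientation': array([ 0.45989119, -0.1407738 , -0.26544392,  0.83559701])}
top {'fx': 493.82154266834976, 'fy': 493.82154266834976, 'cx': 315.8634642132039, 'cy': 192.97520520145414, 'position': array([ 332.16488182,   17.63673946, 1333.71001012]), 'orientation': array([-0.05699743,  0.05590454,  0.71573734, -0.69379106])}
0.1 [253.19572155 625.18802659 235.78983994] [ 1.91171431e-01  9.81556338e-01 -7.94398187e-04 -9.46101274e-05] 0.997570491007833
```

View pics/scene0.png

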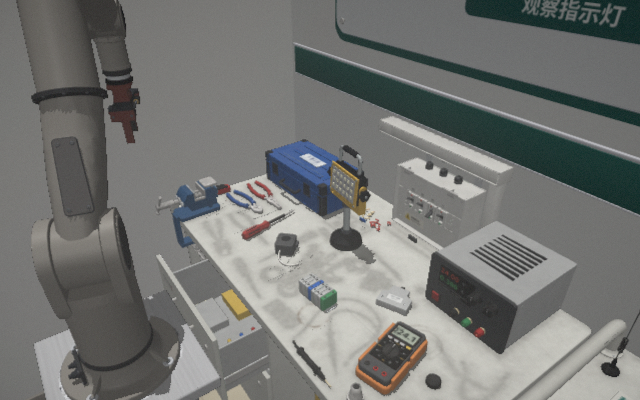

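View pics/top0.png

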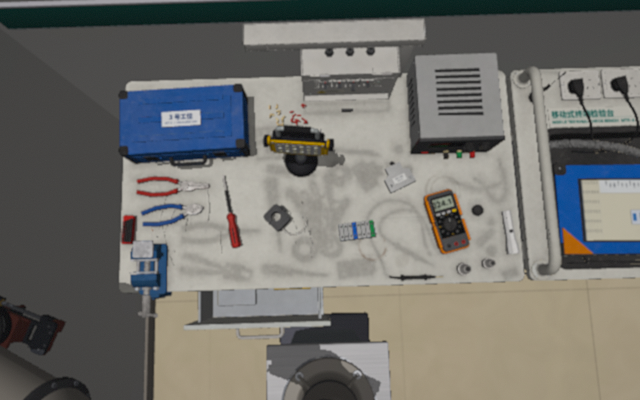

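```bash
cat > h.py <<'E'
import numpy as np, cv2
from scipy.spatial.transform import Rotation as R
from rig import *
def ray(n,u,v,c=None):
    c=c or calibration(n)
    d=R.from_quat(c["orientation"]).apply([(u-c["cx"])/c["fx"],-(v-c["cy"])/c["fy"],-1])
    return np.array(c["position"]),d
def onz(n,u,v,z,c=None):
    p,d=ray(n,u,v,c); return p+d*(z-p[2])/d[2]
def proj(n,P,c=None):
    c=c or calibration(n)
    q=R.from_quat(c["orientation"]).inv().apply(np.asarray(P,float)-c["position"])
    return np.c_[c["cx"]-c["fx"]*q[...,0]/q[...,2],c["cy"]+c["fy"]*q[...,1]/q[...,2]]
E
python3 - <<'E'
from h import *
np.set_printoptions(precision=1,suppress=True)
print("strip",onz("top",356,231,40),onz("scene",318,291,21))
print("foot",onz("top",301,163,34),onz("scene",346,238,20))
print("handle",onz("top",299,128,280),onz("scene",351,152,280))
t=cv2.imread("pics/top0.png");s=cv2.imread("pics/scene0.png")
a=cv2.resize(t[110:250,255:385],None,fx=4,fy=4,interpolation=2)
b=cv2.resize(s[140:320,270:340+40],None,fx=3.111,fy=3.111,interpolation=2)
b=cv2.resize(s[140:320,275:365],None,fx=3,fy=3,interpolation=2)
h=600
c=np.zeros((560,800,3),np.uint8); c[:560,:520]=a; c[:540,525:795]=b
cv2.imwrite("pics/crop1.png",c)
E
```

```text
strip [436.6 -85.6  40. ] [442.8 -88.8  21. ]
foot [624.7  53.9  34. ] [633.   43.3  20. ]
handle [648.5  49.4 280. ] [644.6  49.4 280. ]
```

View pics/crop1.png

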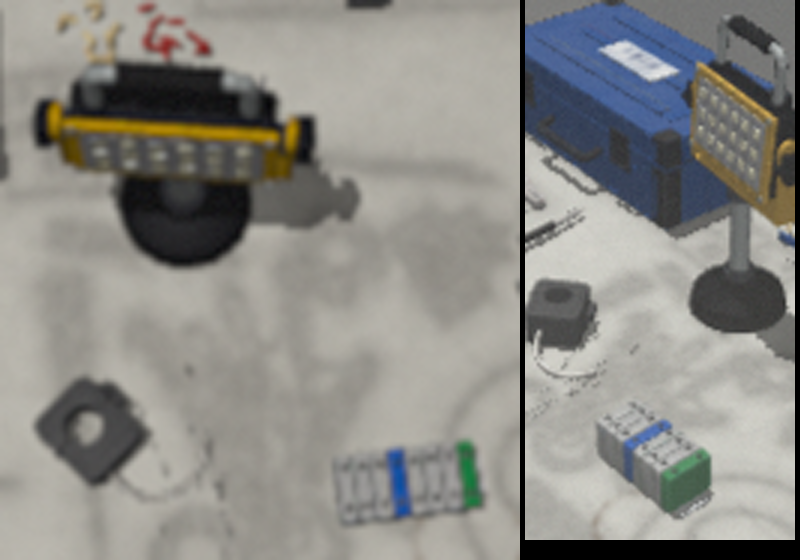

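Run:
```python
from h import *
np.set_printoptions(precision=1,suppress=True)
f=lambda U,V:((U+.5)/4-.5+255,(V+.5)/4-.5+110)
g=lambda U,V:((U-525+.5)/3-.5+275,(V+.5)/3-.5+140)
k1=onz("top",*f(46,123),190);k2=onz("top",*f(306,140),190)
print("knobs",k1,k2,(k1+k2)/2,np.linalg.norm(k1-k2),"sw facing",np.arctan2(*(k1-k2)[[0,1]]))
h1=onz("top",*f(98,75),280);h2=onz("top",*f(250,88),280);print("handle",h1,h2,(h1+h2)/2,np.linalg.norm(h1-h2))
b=onz("top",*f(184,265),0);print("foot front",b, "foot sides",onz("top",*f(118,205),15),onz("top",*f(252,205),15))
print("post foot scene", onz("scene",*g(739,270),34))
for p in [(337,457),(470,443),(482,500),(345,523)]: print(onz("top",*f(*p),35))
for p in [(633,402),(597,423),(665,470),(711,452)]: print("s",onz("scene",*g(*p),40))
s=sense();c=calibration("wrist");T=R.from_quat(s["tool_rot"])
print("cam in tool",T.inv().apply(c["position"]-s["tool_pos"]),(T.inv()*R.from_quat(c["orientation"])).as_matrix(),c["fx"],c["cx"],c["cy"]); print(T.as_matrix())
```

```text
knobs [647.5 131.3 190. ] [632.1 -23.4 190. ] [639.8  54.  190. ] 155.507016243841 sw facing 0.09908765209571146
handle [649.   93.3 280. ] [638.9   9.6 280. ] [644.   51.5 280. ] 84.25856427624285
foot front [596.1  56.8   0. ] foot sides [636.4 100.4  15. ] [633.4   8.8  15. ]
post foot scene [645.6  60.   34. ]
[457.1 -41.7  35. ]
[ 463.7 -129.7   35. ]
[ 425.9 -135.8   35. ]
[413.6 -45.3  35. ]
s [452.2 -44.5  40. ]
s [413.9 -48.9  40. ]
s [ 426.8 -124.9   40. ]
s [ 468.  -129.4   40. ]
cam in tool [  80.1   -0.5 -148.4] [[ 0.   1.   0.3]
 [ 1.  -0.   0. ]
 [ 0.   0.3 -1. ]] 349.14437743964436 320.8724199929016 202.84228697052112
[[-0.9  0.4 -0. ]
 [ 0.4  0.9 -0. ]
 [-0.  -0.  -1. ]]
```

```bash
cat >> h.py <<'E'
def plan(target,yaw,n):
    "rows to bring the TCP to target, tool down with its y at yaw, over n rows"
    s=sense();p=np.array(s["tool_pos"]);r=R.from_quat(s["tool_rot"])
    y=np.array([np.cos(yaw),np.sin(yaw),0]);z=np.array([0,0,-1.]);x=np.cross(y,z)
    e=R.from_matrix(np.c_[x,y,z]);w=(r.inv()*e).as_rotvec()
    rows=[];step=(np.array(target)-p)/n
    for i in range(n):
        rows.append([*np.round(w/n,3),*np.round(r.inv().apply(step),1)]); r=r*R.from_rotvec(w/n)
    for q in rows: print([float(v) for v in q])
E
python3 - <<'E'
from h import *
np.set_printoptions(precision=1,suppress=True)
print("panel front left",onz("scene",393,225,0),onz("scene",500,262,0)); print("top panel edge",[onz("top",304,107,z) for z in(0,150,250)])
plan([644,52,345],-0.099,18)
E
```

```text
panel front left [806.2  34.4   0. ] [ 917.2 -260.8    0. ]
top panel edge [array([793.3,  42.2,   0. ]), array([741.4,  39.4, 150. ]), array([706.8,  37.6, 250. ])]
[-0.0, 0.0, 0.071, -32.1, -21.4, -6.0]
[-0.0, 0.0, 0.071, -33.5, -19.0, -6.0]
[-0.0, 0.0, 0.071, -34.8, -16.6, -6.0]
[-0.0, 0.0, 0.071, -35.9, -14.1, -6.0]
[-0.0, 0.0, 0.071, -36.8, -11.5, -6.0]
[-0.0, 0.0, 0.071, -37.5, -8.8, -6.0]
[-0.0, 0.0, 0.071, -38.1, -6.1, -6.0]
[-0.0, 0.0, 0.071, -38.4, -3.4, -6.1]
[-0.0, 0.0, 0.071, -38.5, -0.6, -6.1]
[-0.0, 0.0, 0.071, -38.5, 2.1, -6.1]
[-0.0, 0.0, 0.071, -38.2, 4.8, -6.1]
[-0.0, 0.0, 0.071, -37.8, 7.6, -6.1]
[-0.0, 0.0, 0.071, -37.2, 10.2, -6.1]
[-0.0, 0.0, 0.071, -36.3, 12.9, -6.1]
[-0.0, 0.0, 0.071, -35.3, 15.4, -6.1]
[-0.0, 0.0, 0.071, -34.1, 17.9, -6.1]
[-0.0, 0.0, 0.071, -32.8, 20.3, -6.1]
[-0.0, 0.0, 0.071, -31.2, 22.6, -6.1]
```

Call:
carry_out:
  commands:
    - [0,0,0.07,-32,-21.4,-12,0]
    - [0,0,0.07,-33.5,-19,-12,0]
    - [0,0,0.07,-34.8,-16.6,-12,0]
    - [0,0,0.07,-36,-14,-12,0]
    - [0,0,0.07,-37,-11.5,-12,0]
    - [0,0,0.07,-37.5,-9,-12,0]
    - [0,0,0.07,-38,-6,-12,0]
    - [0,0,0.07,-38.4,-3.4,-12,0]
    - [0,0,0.07,-38.5,-0.6,-12,0]
    - [0,0,0.07,-38.5,2,-2,0]
    - [0,0,0.07,-38.2,5,0,0]

```text
clock: 1.2
tool_pos: [495.5, 275.5, 347.1]
tool_rot: [0.547, 0.837, 0.0, 0.0]
force: [1.1, -0.1, 0.9]
gripper_width: 0.998
grip_force: 0.0
```

Run:
```python
from h import *
plan([644,52,345],-0.099,8); cv2.imwrite("pics/w0.png",capture("wrist"))
```

```text
[0.0, -0.0, 0.064, -33.0, 5.8, 0.3]
[0.0, -0.0, 0.064, -32.6, 7.9, 0.3]
[0.0, -0.0, 0.064, -32.0, 10.0, 0.3]
[0.0, -0.0, 0.064, -31.3, 12.0, 0.3]
[0.0, -0.0, 0.064, -30.5, 14.0, 0.3]
[0.0, -0.0, 0.064, -29.5, 15.9, 0.3]
[0.0, -0.0, 0.064, -28.5, 17.7, 0.3]
[0.0, -0.0, 0.064, -27.3, 19.5, 0.3]
```

Call:
carry_out:
  commands:
    - [0,0,0.064,-33,5.8,0,0]
    - [0,0,0.064,-32.6,8,0,0]
    - [0,0,0.064,-32,10,0,0]
    - [0,0,0.064,-31.3,12,0,0]
    - [0,0,0.064,-30.5,14,0,0]
    - [0,0,0.064,-29.5,16,0,0]
    - [0,0,0.064,-28.5,17.7,0,0]
    - [0,0,0.064,-27.3,19.5,0,0]
    - [0,0,0,0,0,0,0]

```text
clock: 2.15
tool_pos: [645.2, 48.6, 346.1]
tool_rot: [0.743, 0.669, -0.001, 0.001]
force: [0.6, -0.1, 1.1]
gripper_width: 1.003
grip_force: 0.0
```

Run:
```python
from h import *
c=calibration("wrist");i=capture("wrist");cv2.imwrite("pics/w1.png",i);s=sense();print(s["tool_pos"],R.from_quat(s["tool_rot"]).as_matrix()[:,1])
import pickle;pickle.dump(c,open("w1.pkl","wb"))
print(proj("wrist",[[641,54,280],[649,93,280],[639,10,280],[440,-87,40]],c))
```

```text
[644.41168805  51.47503323 346.00198558] [ 9.95009302e-01 -9.97799652e-02 -6.69363281e-04]
[[312.0115992  215.94001079]
 [317.88943579 155.34652663]
 [316.21560744 276.20393116]
 [188.54901461 265.52110407]]
```

View pics/w1.png

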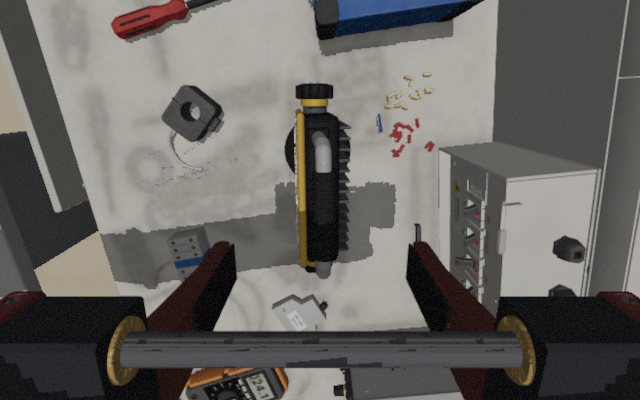

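Run:
```python
from h import *
import pickle;c=pickle.load(open("w1.pkl","rb"))
np.set_printoptions(precision=1,suppress=True)
print("handle",[onz("wrist",*p,280,c) for p in[(323,205),(323,145),(323,268)]])
print("knob near",onz("wrist",314,91,190,c))
def tri(a,b):
    (p,d),(q,e)=a,b; s=np.linalg.lstsq(np.c_[d,-e],q-p,rcond=None)[0]; return (p+d*s[0]+q+e*s[1])/2,np.linalg.norm(p+d*s[0]-q-e*s[1])
print("panel",tri(ray("wrist",440,148,c),ray("top",302,75)),[onz("wrist",440,148,z,c) for z in(100,200)])
print("handle tri",tri(ray("wrist",323,205,c),ray("scene",353,154.5)))
i=cv2.imread("pics/w1.png")[110:290,270:370];cv2.imwrite("pics/w1c.png",cv2.resize(i,None,fx=3,fy=3,interpolation=2))
```

```text
handle [array([648.9,  60.7, 280. ]), array([652.8,  99. , 280. ]), array([644.3,  15.8, 280. ])]
knob near [649.1 131.6 190. ]
panel (array([792.7,  53.6, 157.2]), np.float64(60.24080171256068)) [array([782.2,  56.8, 100. ]), array([749.8,  75.1, 200. ])]
handle tri (array([651.4,  54.8, 268.4]), np.float64(7.148991790186192))
```

View pics/w1c.png

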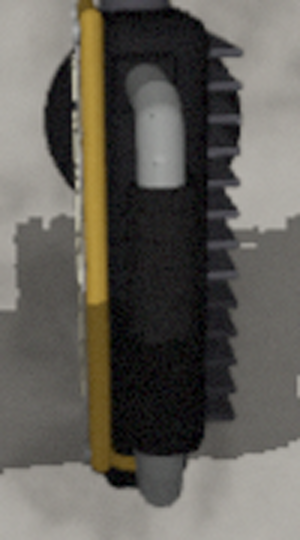

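Call:
carry_out:
  commands:
    - [0,0,0,2.6,1.4,18,0]
    - [0,0,0,0,0,18,0]
    - [0,0,0,0,0,18,0]
    - [0,0,0,0,0,17,0]
    - [0,0,0,0,0,0,0]
    - [0,0,0,0,0,0,160]
    - [0,0,0,0,0,0,200]
    - [0,0,0,0,0,0,255]
    - [0,0,0,0,0,0,255]
    - [0,0,0,0,0,0,255]
    - [0,0,0,0,0,0,255]

```text
clock: 3.3
tool_pos: [645.8, 56.4, 275.8]
tool_rot: [0.74, 0.672, 0.0, 0.0]
force: [0.6, -0.6, 0.3]
gripper_width: 0.494
grip_force: 0.0
```

Call:
carry_out:
  commands:
    - [0,0,0,0,0,0,255]
    - [0,0,0,0,0,0,255]
    - [0,0,0,0,0,0,255]
    - [0,0,0,0,0,0,255]
    - [0,0,0,0,0,0,255]
    - [0,0,0,0,0,0,255]

```text
clock: 3.9
tool_pos: [646.2, 56.4, 275.8]
tool_rot: [0.74, 0.672, 0.0, 0.0]
force: [2.5, -0.4, -0.6]
gripper_width: 0.163
grip_force: 30.0
```

Run:
```python
from h import *
s=sense();print(s["tool_pos"],s["gripper_width"],s["grip_force"],s["force"],s["torque"])
c=calibration("wrist");i=capture("wrist");cv2.imwrite("pics/w2.png",i)
t=capture("top");cv2.imwrite("pics/w2.png",np.hstack([i,cv2.resize(t[100:200,250:350],(400,400),interpolation=2)])[:,250:])
```

```text
[646.24197986  56.38122931 275.81101228] 0.1628273310048614 29.999560117721558 [ 2.45307892 -0.38511457 -0.6038582 ] [-0.1115459  -0.65393838 -0.02521645]
```

View pics/w2.png

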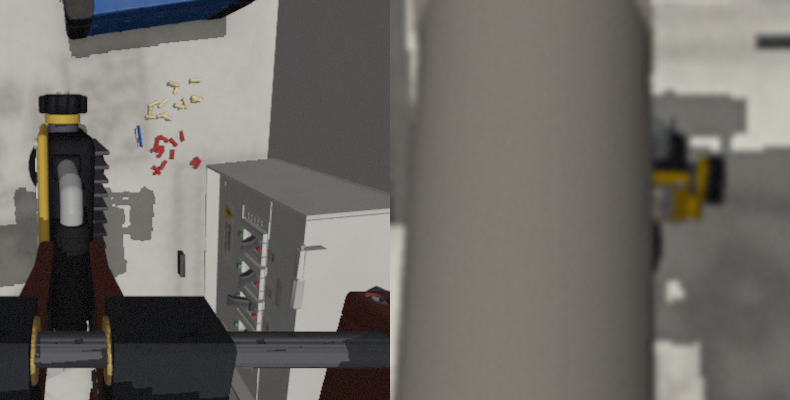

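```bash
cat >> h.py <<'E'
P=np.array([642,54,190.])
def arc(p0,p1,n,o=2):
    "rows from (tilt,yaw) p0 to p1, tool down, y at yaw"
    def pose(t,f):
        x=np.array([np.cos(f),np.sin(f),0]);y=np.array([-x[1],x[0],0])
        return P+90*(-np.sin(t)*x+[0,0,np.cos(t)])+o*y-[0,0,5], R.from_matrix(np.c_[y,x,[0,0,-1]])
    q=[pose(*(np.array(p0)+(np.array(p1)-p0)*k/n)) for k in range(n+1)]
    for (a,r),(b,s) in zip(q,q[1:]): print([float(v) for v in [*np.round((r.inv()*s).as_rotvec(),3),*np.round(r.inv().apply(b-a),1)]])
    print(q[-1][0])
E
python3 - <<'E'
from h import *
f0=-.099;D=np.array([440,-87,21])-P
f1=np.arctan2(-D[1],-D[0]);t1=np.arctan2(-D[2],np.hypot(*D[:2]));print(f1,t1)
arc((-.045,f0),(t1,f0),11); arc((t1,f0),(t1,f1),12)
E
```

```text
0.6093957357092434 0.6012915997441076
[0.0, 0.0, 0.0, 0.0, -5.3, -0.1]
[0.0, 0.0, 0.0, -0.0, -5.3, 0.2]
[0.0, 0.0, 0.0, 0.0, -5.3, 0.5]
[0.0, 0.0, 0.0, -0.0, -5.2, 0.8]
[0.0, 0.0, 0.0, -0.0, -5.2, 1.2]
[0.0, 0.0, 0.0, 0.0, -5.1, 1.5]
[0.0, 0.0, 0.0, 0.0, -5.0, 1.7]
[0.0, 0.0, 0.0, -0.0, -4.9, 2.0]
[0.0, 0.0, 0.0, 0.0, -4.8, 2.3]
[0.0, 0.0, 0.0, 0.0, -4.6, 2.6]
[0.0, 0.0, 0.0, -0.0, -4.4, 2.9]
[591.53325521  61.02243578 259.21450712]
[0.0, 0.0, -0.059, -3.0, -0.0, 0.0]
[0.0, 0.0, -0.059, -3.0, -0.0, 0.0]
[0.0, 0.0, -0.059, -3.0, -0.0, 0.0]
[0.0, 0.0, -0.059, -3.0, -0.0, 0.0]
[0.0, 0.0, -0.059, -3.0, -0.0, 0.0]
[0.0, 0.0, -0.059, -3.0, -0.0, 0.0]
[0.0, 0.0, -0.059, -3.0, -0.0, 0.0]
[0.0, 0.0, -0.059, -3.0, -0.0, 0.0]
[0.0, 0.0, -0.059, -3.0, -0.0, 0.0]
[0.0, 0.0, -0.059, -3.0, -0.0, 0.0]
[0.0, 0.0, -0.059, -3.0, -0.0, 0.0]
[0.0, 0.0, -0.059, -3.0, -0.0, 0.0]
[599.10630894  26.4983964  259.21450712]
```

Call:
carry_out:
  commands:
    - [0,0,0,0,-5.3,0,255]
    - [0,0,0,0,-5.3,0.2,255]
    - [0,0,0,0,-5.3,0.5,255]
    - [0,0,0,0,-5.2,0.8,255]
    - [0,0,0,0,-5.2,1.2,255]
    - [0,0,0,0,-5.1,1.5,255]
    - [0,0,0,0,-5,1.7,255]
    - [0,0,0,0,-4.9,2,255]
    - [0,0,0,0,-4.8,2.3,255]
    - [0,0,0,0,-4.6,2.6,255]
    - [0,0,0,0,-4.4,2.9,255]
    - [0,0,0,0,0,0,255]

```text
clock: 5.2
tool_pos: [592.1, 62.3, 261.2]
tool_rot: [0.74, 0.673, 0.002, 0.001]
force: [4.8, 1.3, 2.4]
gripper_width: 0.161
grip_force: 30.0
```

Call:
carry_out:
  commands:
    - [0,0,-0.059,-3,0,0,255]
    - [0,0,-0.059,-3,0,0,255]
    - [0,0,-0.059,-3,0,0,255]
    - [0,0,-0.059,-3,0,0,255]
    - [0,0,-0.059,-3,0,0,255]
    - [0,0,-0.059,-3,0,0,255]
    - [0,0,-0.059,-3,0,0,255]
    - [0,0,-0.059,-3,0,0,255]
    - [0,0,-0.059,-3,0,0,255]
    - [0,0,-0.059,-3,0,0,255]
    - [0,0,-0.059,-3,0,0,255]
    - [0,0,-0.059,-3,0,0,255]

```text
clock: 6.4
tool_pos: [599.2, 28.9, 261.1]
tool_rot: [0.46, 0.888, 0.001, -0.0]
force: [0.0, 3.5, 5.4]
gripper_width: 0.164
grip_force: 30.0
```

Run:
```python
from h import *
s=sense();print(s["tool_pos"],s["gripper_width"],s["grip_force"],s["force"],s["torque"],R.from_quat(s["tool_rot"]).as_matrix()[:,1])
```

```text
[599.21037704  28.86772658 261.12365964] 0.16419708100986377 30.006254017353058 [0.04075569 3.4634206  5.40119251] [ 0.78378713 -0.21240829 -0.08490966] [0.81654828 0.57727354 0.0020391 ]
```

Call:
carry_out:
  commands:
    - [0,0,0,0,0,0,0]
    - [0,0,0,0,0,0,0]
    - [0,0,0,0,0,0,0]
    - [0,0,0,0,0,0,0]
    - [0,0,0,0,0,0,0]
    - [0,0,0,0,0,0,0]
    - [0,0,0,0,0,-20,0]
    - [0,0,0,0,0,-30,0]
    - [0,0,0,0,0,-40,0]
    - [0,0,0,0,0,-30,0]
    - [0,0,0,0,0,0,0]

```text
clock: 7.5
tool_pos: [600.8, 27.2, 384.7]
tool_rot: [0.461, 0.887, 0.002, 0.003]
force: [0.5, 0.5, -0.3]
gripper_width: 1.001
grip_force: 0.0
```

Run:
```python
from h import *
import pickle
s=sense();print(s["tool_pos"],s["force"])
c=calibration("wrist");pickle.dump(c,open("w3.pkl","wb"));i=capture("wrist");t=capture("scene")
cv2.imwrite("pics/w3raw.png",i);cv2.imwrite("pics/s3raw.png",t)
# crops: wrist whole left half, scene x4
a=cv2.resize(i[60:340,150:430],(400,400),interpolation=2); b=cv2.resize(t[140:260,300:400],(400,480),interpolation=2)
o=np.zeros((480,800,3),np.uint8);o[:400,:400]=a;o[:,400:]=b;cv2.imwrite("pics/c3.png",o)
```

```text
[600.78639831  27.15876581 384.73949428] [ 0.53328852  0.52197377 -0.25690127]
```

View pics/c3.png

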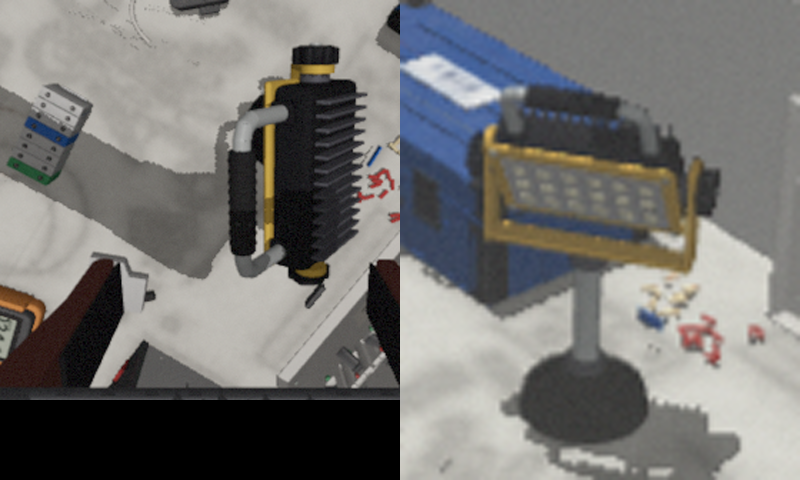

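```bash
cat > fit.py <<'E'
from h import *
import pickle
from scipy.optimize import least_squares
np.set_printoptions(precision=3,suppress=True)
def model(v,L):
    x,y,t,f=v; B=R.from_euler("zy",[f,-t]).as_matrix(); return np.array([x,y,190])+np.asarray(L,float)@B.T
def fit(obs):
    def res(v):
        r=[(np.array(v[:2])-P[:2])/2.5]
        for n,c,L,uv,w in obs: r.append(((proj(n,model(v,L),c)-uv)*w).ravel())
        return np.concatenate(r)
    return least_squares(res,[642,54,.6,.6],loss="soft_l1")
E
python3 - <<'E'
from fit import *
c=pickle.load(open("w3.pkl","rb"));sc=calibration("scene")
W=lambda a:(np.array(a)+.5)*.7-.5+[150,60]
S=lambda a:(np.array(a)-[400,0]+.5)/4-.5+[300,140]
obs=[("wrist",c,[[0,30,90],[0,-30,90],[0,79,0]],W([[242,152],[243,254],[316,57]]),.7),
("scene",sc,[[0,30,90],[0,-30,90],[0,-79,0],[-21.5,63,42],[-21.5,-63,42]],S([[526,97],[622,112],[708,188],[494,135],[681,181]]),1)]
# sign check: tilt positive must move handle toward -x
print(model([0,0,.6,0],[[0,0,90],[-100,0,0]]))
r=fit(obs);v=r.x;print(v);
for n,k,L,uv,w in obs: print(proj(n,model(v,L),k)-uv)
print("strip wrist",onz("wrist",*W([44,133]),40,c), [onz("wrist",*W(p),40,c) for p in[(45,86),(82,101),(8,165),(46,182)]])
print("beam at z21",model(v,[[-169/np.sin(v[2]),0,0]]))
E
```

```text
[[-50.818   0.    264.28 ]
 [-82.534   0.    133.536]]
[641.246  31.282   0.422   0.459]
[[14.473 -4.268]
 [-0.487 -0.537]
 [-1.562 19.253]]
[[ 1.162 -2.952]
 [-1.557 -5.345]
 [ 4.472  2.261]
 [ 0.768  5.943]
 [-1.981 -1.628]]
strip wrist [440.378 -84.652  40.   ] [array([419.551, -43.912,  40.   ]), array([455.643, -35.931,  40.   ]), array([ 426.178, -134.072,   40.   ]), array([ 465.906, -127.865,   40.   ])]
beam at z21 [[ 303.601 -151.43    38.461]]
```

```bash
sed -i 's/"zy"/"ZY"/' fit.py
python3 - <<'E'
from fit import *
c=pickle.load(open("w3.pkl","rb"));sc=calibration("scene")
W=lambda a:(np.array(a)+.5)*.7-.5+[150,60]
S=lambda a:(np.array(a)-[400,0]+.5)/4-.5+[300,140]
obs=[("wrist",c,[[0,30,90],[0,-30,90],[0,79,0]],W([[242,152],[243,254],[316,57]]),.7),
("scene",sc,[[0,30,90],[0,-30,90],[0,-79,0],[-21.5,63,42],[-21.5,-63,42]],S([[526,97],[622,112],[708,188],[494,135],[681,181]]),1)]
r=fit(obs);v=r.x;print(v)
for n,k,L,uv,w in obs: print((proj(n,model(v,L),k)-uv).round(1).tolist())
print("beam at z21",model(v,[[-169/np.sin(v[2]),0,0]]))
# overlay
L=[[-21.5,a,b] for a in(-63,63) for b in(-42,42)]+[[0,30,90],[0,-30,90],[0,79,0],[0,-79,0],[0,0,0]]
i=cv2.resize(cv2.imread("pics/w3raw.png")[60:340,150:430],(560,560)[::1],interpolation=2);t=cv2.resize(cv2.imread("pics/s3raw.png")[150:230,310:400],None,fx=5,fy=5,interpolation=2)
for q in proj("wrist",model(v,L),c): cv2.drawMarker(i,tuple(int(x) for x in (q-[150,60]+.5)*2),(255,0,255),0,8)
for q in proj("wrist",[[x,y,z]for x in[440] for y in[-87] for z in[40]],c): cv2.drawMarker(i,tuple(int(x) for x in (q-[150,60]+.5)*2),(0,0,255),0,8)
for q in proj("scene",model(v,L),sc): cv2.drawMarker(t,tuple(int(x) for x in (q-[310,150]+.5)*5),(255,0,255),0,8)
o=np.zeros((560,800,3),np.uint8);o[:400,350:800]=t;o[:,:350]=i[:,:350]
o=np.zeros((560,800,3),np.uint8);o[:,:400]=i[:,:400];o[:400,400:]=t[:,:400];cv2.imwrite("pics/ov.png",o)
E
```

```text
[643.249  53.443   0.587   0.624]
[[-0.1, 0.1], [0.2, -0.0], [0.2, -1.1]]
[[1.2, -0.2], [0.6, -0.5], [1.3, 0.7], [-2.2, 5.1], [-1.3, 1.2]]
beam at z21 [[437.021 -95.002  21.   ]]
```

View pics/ov.png

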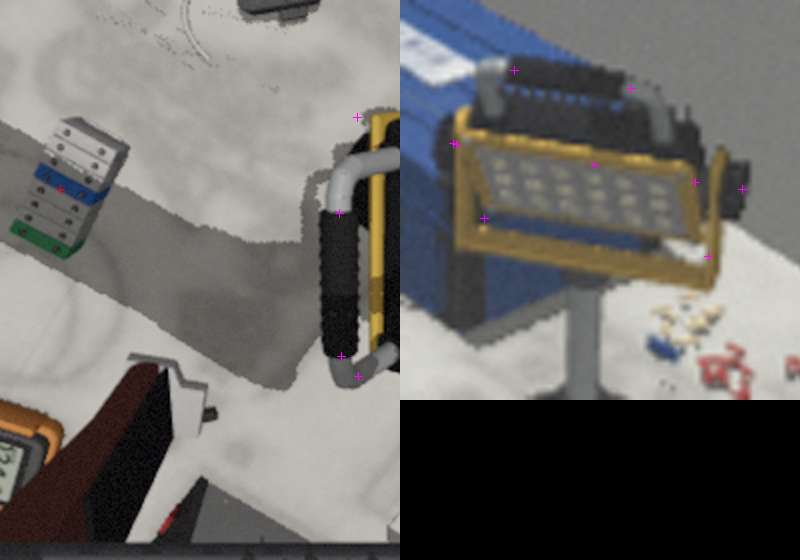

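Call:
carry_out:
  commands:
    - [0,0,0,37.5,8,-3,0]
    - [0,0,0,37.5,8,-3,0]
    - [0,0,0,37.5,8,-3,0]
    - [0,0,0,37.5,8,-3,0]
    - [0,0,0,37.5,8,-3,0]
    - [0,0,0,37.5,8,-3,0]
    - [0,0,0,37.5,8,-3,0]
    - [0,0,0,37.5,8,-3,0]
    - [0,0,0,37.5,8,-3,0]
    - [0,0,0,37.5,8,-3,0]
    - [0,0,0,0,0,0,0]

```text
clock: 8.7
tool_pos: [444.5, 386.0, 407.6]
tool_rot: [0.457, 0.889, -0.001, -0.002]
force: [0.8, 0.3, 0.8]
gripper_width: 1.001
grip_force: 0.0
```

Run:
```python
from fit import *
t=np.mean([capture("top").astype(float) for _ in range(4)],0).astype(np.uint8);cv2.imwrite("pics/t4raw.png",t)
v=[642.5,54,.595,.615]
a=cv2.resize(t[110:210,250:350],(600,600),interpolation=2)
cv2.imwrite("pics/t4.png",a)
q=(proj("top",model(v,[[0,79,0],[0,-79,0],[0,30,90],[0,-30,90]]))-[250,110]+.5)*6-.5;print(q)
```

```text
[[133.558 307.729]
 [452.097  75.327]
 [302.463 291.073]
 [431.874 196.119]]
```

View pics/t4.png

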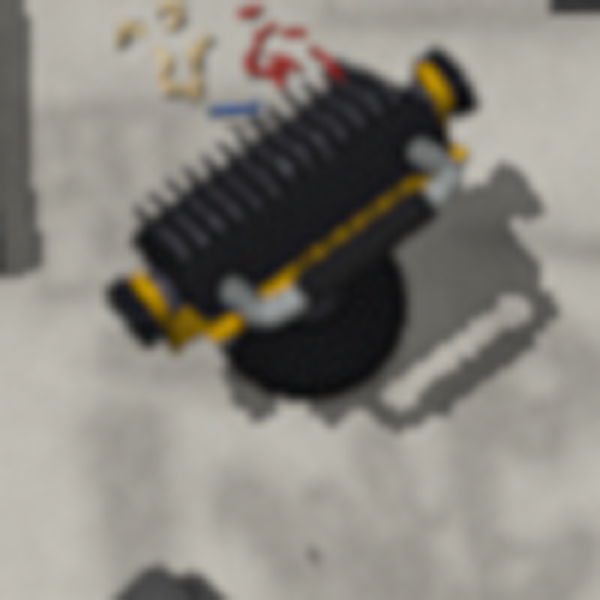

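Run:
```python
from fit import *
c=pickle.load(open("w3.pkl","rb"));sc=calibration("scene")
W=lambda a:(np.array(a)+.5)*.7-.5+[150,60]
S=lambda a:(np.array(a)-[400,0]+.5)/4-.5+[300,140]
T=lambda a:(np.array(a)+.5)/6-.5+[250,110]
obs=[("wrist",c,[[0,30,90],[0,-30,90],[0,79,0]],W([[242,152],[243,254],[316,57]]),.7),
("scene",sc,[[0,30,90],[0,-30,90],[0,-79,0]],S([[526,97],[622,112],[708,188]]),1),
("top",calibration("top"),[[0,79,0],[0,-79,0],[0,0,90]],T([[132,310],[457,78],[367,245]]),1.5)]
for k in ([0],[1],[2],[0,1,2]):
    v=fit([obs[j] for j in k]).x;b=model(v,[[-169/np.sin(v[2]),0,0]])[0]
    d=np.array([440,-87,21])-model(v,[[0,0,0]])[0];u=model(v,[[-1,0,0]])[0]-model(v,[[0,0,0]])[0]
    print(k,v,b,"angle off",np.degrees(np.arccos(d@u/np.linalg.norm(d))))
```

```text
[0] [642.843  52.768   0.578   0.617] [431.666 -96.898  21.   ] angle off 1.454270249327183
[1] [641.373  55.26    0.599   0.641] [442.87  -92.793  21.   ] angle off 1.225508262779838
[2] [641.581  53.459   0.587   0.605] [432.636 -90.996  21.   ] angle off 0.9033106063274562
[0, 1, 2] [642.085  52.987   0.578   0.612] [429.925 -95.809  21.   ] angle off 1.4228835802886062
```

```bash
python3 -c "
from rig import *
print(sign_off())"
```

```text
the job is handed in; nothing more can be done
None
```

The light is turned and tilted onto the middle of the terminal strip, to within about 1.4° (roughly 7 mm at the strip) by my camera measurements. It has been let go with the gripper clear, it held in a second look about a second after release, nothing else on the bench was touched, and the job is handed in at about 9 s.

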